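# Back the tin turntable off by one notch

### The job

The turntable that feeds the moisture tins has been advanced one notch too far. With a fingertip, lift the pawl out of its notch by pushing its ball lever away from the wheel until it stays up, push the wheel backward (clockwise from above) by exactly one notch, for which the drive post on its rim is there, and then push the lever back so that the pawl drops fully into the notch. Nothing needs grasping and nothing may be lifted off: the three tins must ride along seated in their pockets, and the other loose things stay where they are.

Things in the scene. Friction and masses are not known exactly. Their poses are not given: they have to be found in the camera images.
- turntable: Turntable for moisture tins, fixed to the table. Origin on the wheel's axis at table height, z up. A grey foot (radius 85 mm) carries a flat metal wheel. Toward its -y side an arm (70 mm wide, 12 mm high, to y = -180 mm) carries the pawl bracket: two cheeks, 9 mm thick, to 68 mm high, at x = +-20 mm, y = -150 mm.
- wheel_axis (a point): Centre of the wheel plate's upper face, on the upright axis, 42 mm above the table. Six steel teeth form the rim (radius 92 to 112 mm, 30 to 46 mm above the table) with six gaps, the notches, 60 degrees apart: one notch is 60 degrees. The hub (radius 27 mm) stands to 64 mm. Six tin pockets at radius 60 mm, three empty, with pins 8 mm high between.
- wheel (a joint): Turn of the wheel, rad: 0 at the start, + anticlockwise from above (forward, feeding), - clockwise (backward). One notch back is -1.047. The dropped pawl blocks going backward but for about 3 degrees. With the pawl lifted the wheel turns freely against 0.12 N m of friction and stays where left. The pawl drops fully only with the wheel within about 2.5 degrees of a notch.
- post_top (a point): Centre of the top of the drive post, the only tall post on the wheel's rim: an upright pin 12 mm in diameter, 100 mm from the wheel's axis, top 98 mm above the table, foot collar 20 mm wide to 50 mm. It turns with the wheel; at the start it stands 190 degrees anticlockwise from the turntable's +x (robot's side). The pockets on its anticlockwise side are empty.
- pawl (a joint): Swing of the pawl, rad: 0 dropped level into a notch, 1.22 fully lifted against its stop. It is weighted and tips over centre at about 0.6: let go above 0.75 it falls on to 1.22 and stays lifted; below 0.45 it falls back to 0. Moving it takes under 1 N at the ball.
- pawl_shaft (a point): The pawl's shaft, midway between the cheeks, 58 mm above the table, 150 mm from the wheel's axis. The shaft is level, along the turntable's x. The pawl arm reaches from here over the wheel's rim; its thumb lever is at the shaft's other end, at x = -48 mm of the turntable.
- lever_ball (a point): Centre of the black ball (18 mm) on the pawl's thumb lever, a rod 45 mm from shaft to ball, 23 mm from the cheek. Pawl dropped: it leans 20 degrees toward the wheel, ball 100 mm above the table, at y = -135 mm of the turntable. Lifted: leans 50 degrees away, ball 87 mm up, y = -184 mm. Push it toward -y to lift the pawl, +y to drop it.
- pawl_nose (a point): Lower tip of the pawl's nose, which drops into the wheel's notch.
- tin_a: Loose closed moisture tin riding in a pocket of the wheel, 57 mm across, 38 mm high (top 80 mm above the table); origin at its underside's centre. At the start at 0 degrees anticlockwise from the turntable's +x, 60 mm from the axis.
- pocket_a (a point): Centre of the pocket of tin_a, on the wheel's plate; it turns with the wheel.
- tin_b: Loose closed moisture tin riding in a pocket of the wheel, 57 mm across, 38 mm high (top 80 mm above the table); origin at its underside's centre. At the start at 60 degrees anticlockwise from the turntable's +x, 60 mm from the axis.
- pocket_b (a point): Centre of the pocket of tin_b, on the wheel's plate; it turns with the wheel.
- tin_c: Loose closed moisture tin riding in a pocket of the wheel, 57 mm across, 38 mm high (top 80 mm above the table); origin at its underside's centre. At the start at 120 degrees anticlockwise from the turntable's +x, 60 mm from the axis.
- pocket_c (a point): Centre of the pocket of tin_c, on the wheel's plate; it turns with the wheel.
- tin_d: Bystander: closed moisture tin, 57 mm across, 38 mm high, standing on the table beside the turntable. Leave it alone.
- dish: Bystander: shallow steel dish, 117 mm across, 17 mm high. Leave it alone.
- brush: Bystander: wooden brush lying on the table, 28 x 175 x 11 mm. Leave it alone.
Mind the look-alikes: they are no part of the job. Leave any orange look-alike of the tin_a alone.

How it is judged:
By the outcome, as a careful person would: the job done as asked, in the order asked, and still so for the second after the job is handed in, with the robot touching nothing.
It also fails if it takes over 58 s, if anything falls off the work surface, if the arm or the gripper's body presses on something with over 40 N, if the wrist force passes 120 N, or if a joint passes its speed limit or range.

### The arm

A 6-joint arm with a two-finger parallel gripper is mounted at the origin on a cart in front of the work surface, level with it; the furniture and walls round the work are solid. World frame = base frame: x ahead of the robot, y to its left, z up, the work surface at z = 0. Lengths are in mm, angles in rad, forces in N, time in s.
With the tool pointing down it reaches from about 275 to 1000 mm from the base axis. Payload 8.4 kg.
Tool frame: the origin (TCP) lies at the very end of the fingers, on their centre line; the grasp point (between the pads) lies behind it (r.grip_point_offset is the x of the grasp point in the tool frame, in mm); x points along the fingers, z is the direction in which the jaws open and shut, and the axes are right-handed (so a half turn about x gives the same grasp; the last joint's range is limited). The gripper opens to 85 mm and grips with 20 to 120 N. Pads are 22 mm wide; open, the fingers measure 114 mm over their backs; the gripper's body (76 mm by 85 mm) begins 54 mm behind the grasp point. The pads swing forward as they close: fully open they stand 13 mm farther back than shut.
Start: joints at [-1.306, 0.353, 1.633, -0, 1.155, -0.002], TCP at [164.777, -602.89, 231.281] pointing down, gripper open.
Joint ranges: [-2.63, 2.63], [-0.92, 2.1], [0.06, 2.66], [-1.3, 4.44], [0, 2.69], [-3.02, 3.02]. Speed limits (rad/s): [2.22, 2.22, 2.79, 3.14, 3.14, 3.14].

### API

Orientations are given as [roll, pitch, yaw] about the fixed x, y, z axes, in that order (R = Rz(yaw) Ry(pitch) Rx(roll)).
In Python, from rig import r, vision, order gives the robot as it stands. The module is installed in compiled form; this text tells all that it offers.
- The arm moves only by the tool step_arm, never from a script. Its argument "rows" is a list of rows, each a list of 7 numbers: the shift along the world's x, y, z in mm, then the turn, a rotation vector about the world's x, y, z in rad, then the finger opening in mm, from 0 to 85.4. A call has exactly 8 rows; each row is the pose to reach, as a shift and turn from the pose measured when the call began; what a row does not reach only later rows make up. A row lasts 1/8 s, in which the tool goes at most 62.5 mm and 10.7 degrees, less where a joint would pass 70% of its speed; a pose out of reach is approached as far as the arm can. A call with a gripper value outside its range is refused whole. The fingers move at their own pace and stop on an object; "force" is the grip in N (left out, the last holds). Time passes only in rows, so rows that repeat a pose let the fingers close, or fill a call up. It gives the time, the measured TCP pose, the force and the opening at its end, in the units of the state.
- r.sense(): the state, without advancing time (a new reading comes with each control period).
- vision.grab_frame(name): name is "scene" or "top" or "wrist"; returns (picture, depth): 400x640x3 uint8, red, green, blue; 400x640 float32, mm along the optical axis (not along the pixel's ray), 0 where there is no reading.
- vision.camera_info(name): a dict with "K" (3x3 intrinsics, pixels), "origin" and "attitude" of the camera in the world; the wrist camera has in their place "tool_from_camera" (4x4, takes a point from camera to tool coordinates, whose origin is the TCP and whose axes are the tool frame's). Camera axes: x right, y down, z forward; pixel columns grow to the right and rows downward; lengths in mm; the calibration is good to about 2 mm. The wrist camera is an equidistant fisheye: a pixel r from the principal point sees the ray r / f radians off the axis. A picture is of the moment at which its call begins: read the wrist's pose just before it. camera_info takes no time and is no camera call.
- order.sign_off(): hands the job in, once; it reports no verdict.
The state is a dict: "clock": time; "qpos": joint angles; "qvel": joint speeds; "joint_efforts": joint torques, N m; "eef_pos": TCP position; "tcp_rot": TCP orientation; "contact_force": force on the tool from outside, world axes, zero at the start; "wrist_torque": the same for the moment, N m; "opening": opening from 0.0 (shut) to 1.0 (fully open).
Only numpy, scipy, OpenCV 4.12 (cv2) and the standard library are available. Lean on these libraries where they do the work, as an engineer would, in place of code of your own. Each camera call takes 0.05 s, during which the arm holds its last target.

## Working session

There is one attempt and no reset: what is moved stays moved. The work goes in short steps, Python scripts to look and compute and a tool call to move; the robot and the scene stay as the last step left them, time stands still between calls to the robot, and variables do not carry over. Pictures are saved under pics/ and viewed, and the job is handed in when it is done.

Besides the shell and the picture viewer there is one more tool, called as a command line: name --pt "numbers of a row" for each row, then --argument value for the rest. step_arm: Moves the arm, as the interface text tells. Its arguments: {"type":"object","properties":{"rows":{"type":"array"},"force":{"type":"number"}},"required":["rows"]}

```bash
mkdir -p pics; python3 - <<'E'
from rig import r,vision
import cv2
s=r.sense();print(s, r.grip_point_offset)
for n in ["scene","top"]:
    p,d=vision.grab_frame(n); cv2.imwrite(f"pics/{n}0.png",p[:,:,::-1]); 
    import numpy as np; np.save(f"{n}0.npy",d)
    print(n,vision.camera_info(n))
E
```

```text
{'clock': 0.0, 'qpos': array([-1.30644653e+00,  3.53621200e-01,  1.63412153e+00, -1.40803182e-05,
        1.15520592e+00, -2.40414089e-03]), 'qvel': array([ 0.00127158,  0.00127634, -0.00277398,  0.00105279, -0.00063624,
       -0.00063166]), 'joint_efforts': array([-2.56170410e-03, -6.05258846e+01, -3.42065156e+01, -2.52649306e-04,
        9.45669017e-03,  2.49185734e-05]), 'eef_pos': array([ 164.62169098, -602.4439156 ,  230.58390841]), 'tcp_rot': array([-3.13450285,  1.56944028,  1.84464576]), 'contact_force': array([-0.74808397, -0.42380067,  0.41766371]), 'wrist_torque': array([-0.02770798, -0.01872084,  0.00960729]), 'opening': 0.9957409818392515} -18.700000000000003
scene {'K': array([[507.53612596,   0.        , 308.13539718],
       [  0.        , 507.53612596, 193.47725941],
       [  0.        ,   0.        ,   1.        ]]), 'origin': array([1138.54935489, -181.59098134, 1157.24270544]), 'attitude': array([-2.62031731, -0.00635434,  1.77423666])}
top {'K': array([[481.45817897,   0.        , 320.86427688],
       [  0.        , 481.45817897, 193.14676731],
       [  0.        ,   0.        ,   1.        ]]), 'origin': array([ 430.10533728, -317.35710424, 1441.84262   ]), 'attitude': array([-3.0659759 ,  0.01299649, -1.57813439])}
```

View pics/scene0.png

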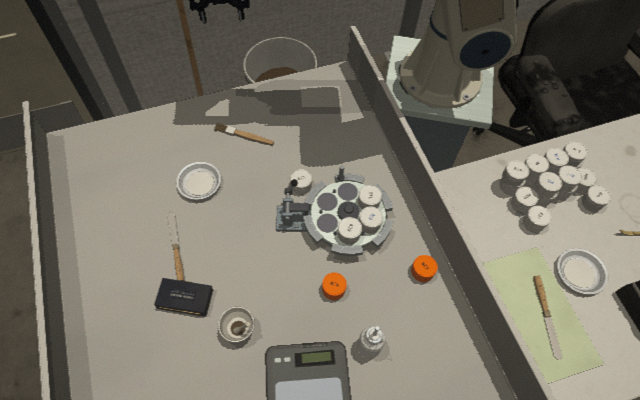

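View pics/top0.png

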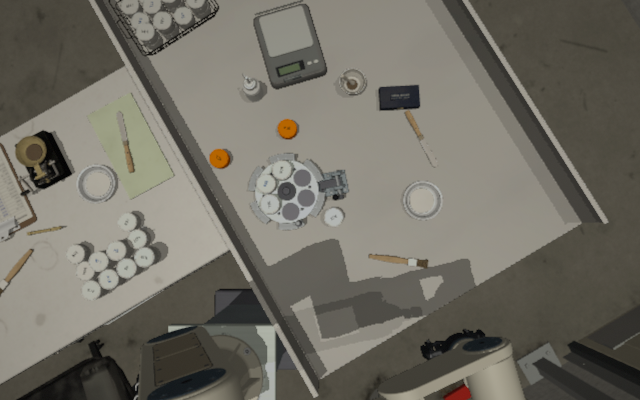

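```bash
cat > h.py <<'E'
import numpy as np, cv2
from scipy.spatial.transform import Rotation as R
from rig import r,vision
def cam(n):
    i=vision.camera_info(n); return i["K"],i["origin"],R.from_euler('xyz',i["attitude"]).as_matrix()
def ray(n,u,v):
    K,o,A=cam(n); d=A@np.linalg.solve(K,[u,v,1.]); return o,d
def onz(n,u,v,z):
    o,d=ray(n,u,v); return o+d*(z-o[2])/d[2]
def proj(n,p):
    K,o,A=cam(n); c=A.T@(np.asarray(p,float)-o); q=K@c; return q[:2]/q[2]
def pt(n,u,v,d):
    K,o,A=cam(n); return o+A@(np.linalg.solve(K,[u,v,1.])*d[int(round(v)),int(round(u))])
def crop(src,dst,x0,y0,w,h,k):
    im=cv2.imread(src)[y0:y0+h,x0:x0+w]; cv2.imwrite(dst,cv2.resize(im,None,fx=k,fy=k,interpolation=cv2.INTER_CUBIC))
E
python3 - <<'E'
from h import *
crop("pics/top0.png","pics/topc.png",230,130,140,110,5)
crop("pics/scene0.png","pics/scenec.png",260,150,150,110,5)
d=np.load("top0.npy")
for u,v in [(286,190),(420,230),(288,128)]: print(pt("top",u,v,d))
print(onz("top",286,190,64))
E
```

```text
[ 544.75082481 -199.8418151    61.39644676]
[ 426.94704518 -594.61364201   -3.80687122]
[ 730.70693757 -204.08085556   37.59782732]
[ 544.53460079 -200.06345163   64.        ]
```

View pics/topc.png

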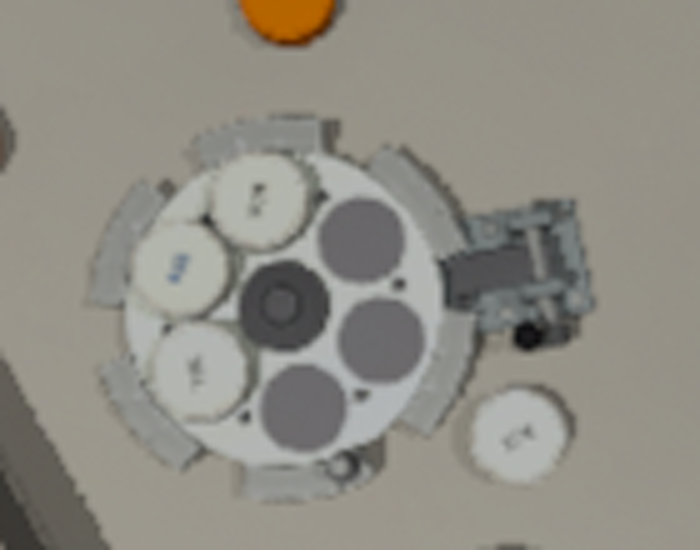

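View pics/scenec.png

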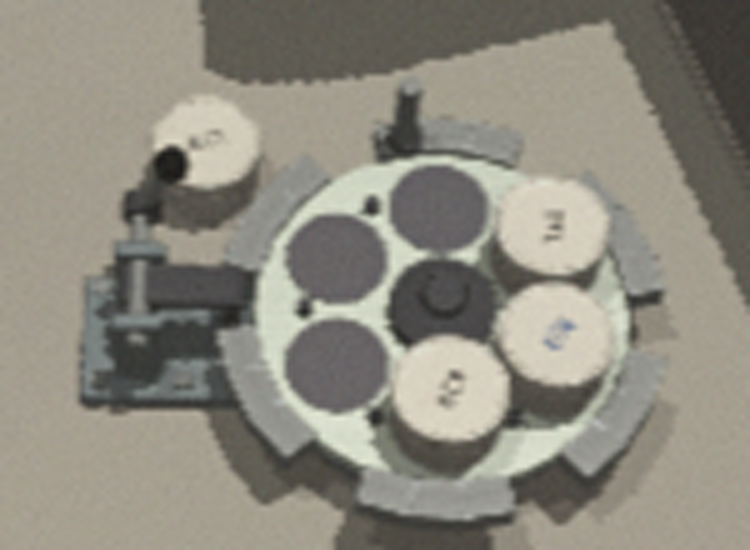

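```bash
cat >> h.py <<'E'
def tri(a,b):
    o1,d1=ray("top",*a); o2,d2=ray("scene",*b); d1/=np.linalg.norm(d1); d2/=np.linalg.norm(d2)
    t=np.linalg.lstsq(np.c_[d1,-d2],o2-o1,rcond=None)[0]; p,q=o1+d1*t[0],o2+d2*t[1]
    return (p+q)/2,np.linalg.norm(p-q)
E
python3 - <<'E'
from h import *
T=lambda x,y:(230+x/5-.4,130+y/5-.4); S=lambda x,y:(260+x/5-.4,150+y/5-.4)
print("ball",tri(T(528,335),S(170,164)))
print("post",tri(T(346,463),S(408,90)))
print("hub",tri(T(283,304),S(445,293)))
hub=onz("top",*T(282,305),64); ht=onz("scene",*S(445,293),64);print(hub,ht)
ball=onz("top",*T(528,335),100); post=onz("top",*T(346,463),98)
shaft=onz("top",*T(538,262),62)
tins=[onz("top",*T(*p),80) for p in [(262,200),(181,269),(198,370)]]
pk=[onz("top",*T(*p),42) for p in [(361,240),(381,340),(303,407)]]
for nm,p,r0,a0 in [("ball",ball,np.hypot(48,135),np.degrees(np.arctan2(-135,-48))),("post",post,100,190),("ta",tins[0],60,0),("tb",tins[1],60,60),("tc",tins[2],60,120),("p180",pk[2],60,180),("p240",pk[1],60,240),("p300",pk[0],60,300),("shaft",shaft,150,-90)]:
    v=(p-hub)[:2]; print(nm,p.round(1),"r",np.hypot(*v).round(1),r0,"yaw",((np.degrees(np.arctan2(v[1],v[0]))-a0+180)%360-180).round(1))
print("pockets centre",np.mean([pk[0],pk[1],pk[2]],0), "tin_d",onz("top",*T(518,434),38))
E
```

```text
ball (array([ 521.43438449, -339.33942367,  103.06513849]), np.float64(2.522349889523565))
post (array([ 450.91272447, -235.52827665,   95.32975623]), np.float64(5.725734576808942))
hub (array([ 543.05145847, -198.53109467,   64.0968734 ]), np.float64(4.264041523442727))
[ 542.804297   -200.06022975   64.        ] [ 542.58719532 -196.43341761   64.        ]
ball [ 521.9 -340.6  100. ] r 142.1 143.27944723511465 yaw 11.1
post [ 451.3 -238.5   98. ] r 99.2 100 yaw 12.8
ta [ 601.6 -190.1   80. ] r 59.7 60 yaw 9.6
tb [ 562.5 -143.9   80. ] r 59.5 60 yaw 10.6
tc [ 504.9 -153.7   80. ] r 59.9 60 yaw 9.2
p180 [ 484.9 -210.3   42. ] r 58.8 60 yaw 10.0
p240 [ 523.6 -255.9   42. ] r 59.1 60 yaw 11.1
p300 [ 582.4 -244.5   42. ] r 59.5 60 yaw 11.7
shaft [ 566.6 -347.4   62. ] r 149.3 150 yaw 9.2
pockets centre [ 530.3142607  -236.91853215   42.        ] tin_d [ 468.37911931 -335.32675136   38.        ]
```

```bash
python3 - <<'E'
from h import *
d=np.load("top0.npy")
for u,v in [(215,215),(225,232),(235,250),(245,268),(205,195),(190,165),(260,300),(290,350),(200,215),(210,240)]: print(u,v,pt("top",u,v,d).round())
K=vision.camera_info("wrist");print(K)
s=r.sense();print(R.from_euler('xyz',s["tcp_rot"]).as_matrix().round(3))
p,dd=vision.grab_frame("wrist");cv2.imwrite("pics/w0.png",p[:,:,::-1])
E
```

```text
215 215 [472. -13. 135.]
225 232 [426. -39. 130.]
235 250 [377. -68. 134.]
245 268 [329. -96. 138.]
205 195 [528.  20. 118.]
190 165 [616.  70.  91.]
260 300 [ 243. -136.  136.]
290 350 [ 112. -216.  137.]
200 215 [477.  63.   5.]
210 240 [402.  32.   4.]
{'K': array([[309.70691629,   0.        , 312.81355042],
       [  0.        , 309.70691629, 199.89551934],
       [  0.        ,   0.        ,   1.        ]]), 'tool_from_camera': array([[ 8.39834200e-04, -2.93306656e-01,  9.56018044e-01,
        -1.42678921e+02],
       [-8.22766621e-04, -9.56018260e-01, -2.93306000e-01,
         7.51470125e+01],
       [ 9.99999309e-01, -5.40251326e-04, -1.04421976e-03,
         1.44544781e-01],
       [ 0.00000000e+00,  0.00000000e+00,  0.00000000e+00,
         1.00000000e+00]])}
[[-0.     0.965  0.264]
 [ 0.001  0.264 -0.965]
 [-1.    -0.    -0.001]]
```

View pics/w0.png

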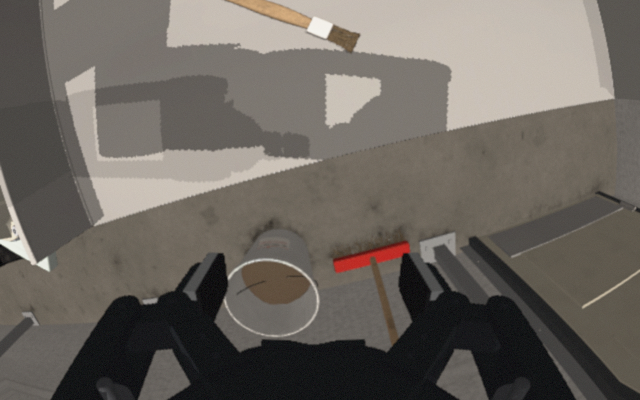

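step_arm --pt "44 37 0 0 0 -0.01 0" --pt "88 73 0 0 0 -0.02 0" --pt "132 110 0 0 0 -0.03 0" --pt "176 146 0 0 0 -0.04 0" --pt "220 183 0 0 0 -0.05 0" --pt "264 219 0 0 0 -0.06 0" --pt "308 256 0 0 0 -0.07 0" --pt "350 292 0 0 0 -0.083 0"

```text
clock: 1.15
eef_pos: [515.9, -309.0, 230.6]
tcp_rot: [-3.045, 1.57, 1.851]
contact_force: [-0.1, -1.1, -0.4]
opening: -0.002
```

```bash
cat >> h.py <<'E'
def wproj(p,s):
    i=vision.camera_info("wrist"); T=i["tool_from_camera"]; K=i["K"]
    Rm=R.from_euler('xyz',s["tcp_rot"]).as_matrix(); t=Rm.T@(np.asarray(p)-s["eef_pos"])
    c=T[:3,:3].T@(t-T[:3,3]); th=np.arctan2(np.hypot(c[0],c[1]),c[2]); a=np.arctan2(c[1],c[0])
    return K[0,0]*th*np.cos(a)+K[0,2],K[1,1]*th*np.sin(a)+K[1,2]
def W(x,y,z,C=(543,-199.7),yaw=10.5):
    c,s_=np.cos(np.radians(yaw)),np.sin(np.radians(yaw)); return np.array([C[0]+c*x-s_*y,C[1]+s_*x+c*y,z])
def P(rr,a,z): return W(rr*np.cos(np.radians(a)),rr*np.sin(np.radians(a)),z)
E
python3 - <<'E'
from h import *
s=r.sense(); p,d=vision.grab_frame("wrist"); im=p[:,:,::-1].copy()
for q in [W(-48,-135,100),P(100,190,98),W(0,0,64),W(0,-150,58)]:
    u=wproj(q,s); print(u); cv2.circle(im,(int(u[0]),int(u[1])),3,(0,0,255),1)
cv2.imwrite("pics/w1.png",im); cv2.imwrite("pics/s1.png",vision.grab_frame("scene")[0][:,:,::-1])
crop("pics/s1.png","pics/s1c.png",240,100,160,120,5)
E
```

```text
(np.float64(348.3887912914707), np.float64(192.35764271404358))
(np.float64(228.08466251617006), np.float64(240.5453799138126))
(np.float64(213.73955990663075), np.float64(138.43644748185835))
(np.float64(359.56918913871453), np.float64(136.16971558311087))
```

View pics/w1.png

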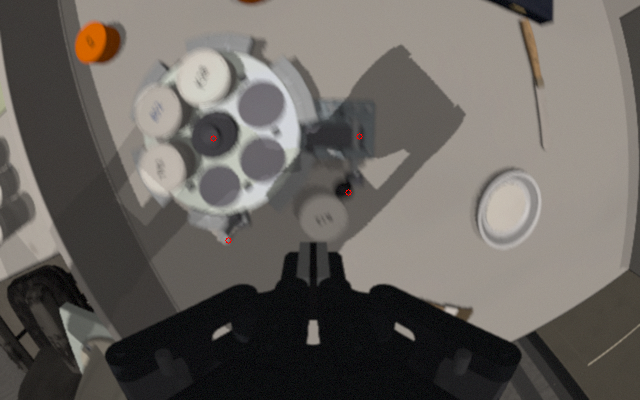

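View pics/s1c.png

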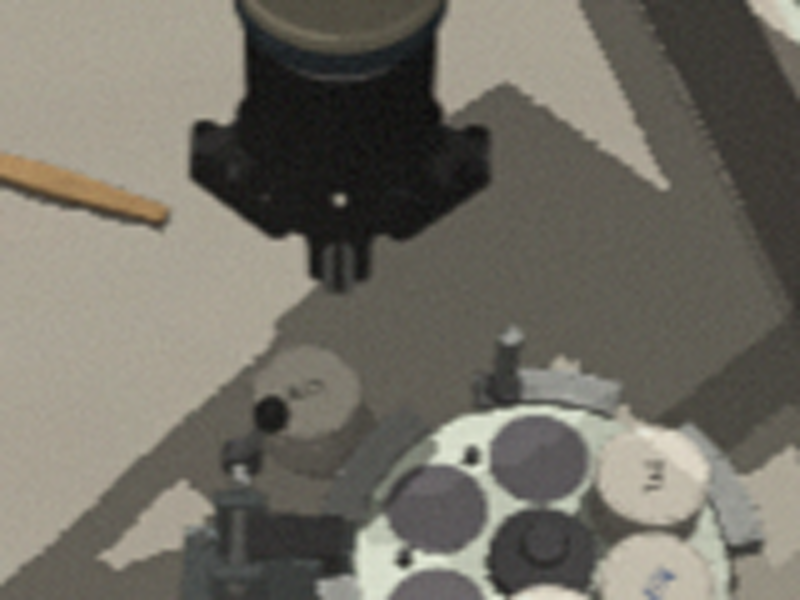

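step_arm --pt "0 0 -25 0 0 0 0" --pt "0 0 -50 0 0 0 0" --pt "0 0 -75 0 0 0 0" --pt "0 0 -100 0 0 0 0" --pt "0 0 -120 0 0 0 0" --pt "0 0 -135 0 0 0 0" --pt "0 0 -145 0 0 0 0" --pt "0 0 -148 0 0 0 0"

```text
clock: 2.25
eef_pos: [517.9, -307.2, 82.1]
tcp_rot: [2.679, 1.568, 1.295]
contact_force: [-0.4, 0.2, 0.6]
opening: -0.0
```

```bash
python3 - <<'E'
from h import *
s=r.sense(); print(s["eef_pos"],s["contact_force"]);p,d=vision.grab_frame("wrist"); cv2.imwrite("pics/w2.png",p[:,:,::-1]); cv2.imwrite("pics/s2.png",vision.grab_frame("scene")[0][:,:,::-1])
crop("pics/s2.png","pics/s2c.png",250,120,150,110,5)
E
```

```text
[ 517.85639066 -307.23599026   82.10601266] [-0.35493459  0.20754313  0.61691448]
```

View pics/s2c.png

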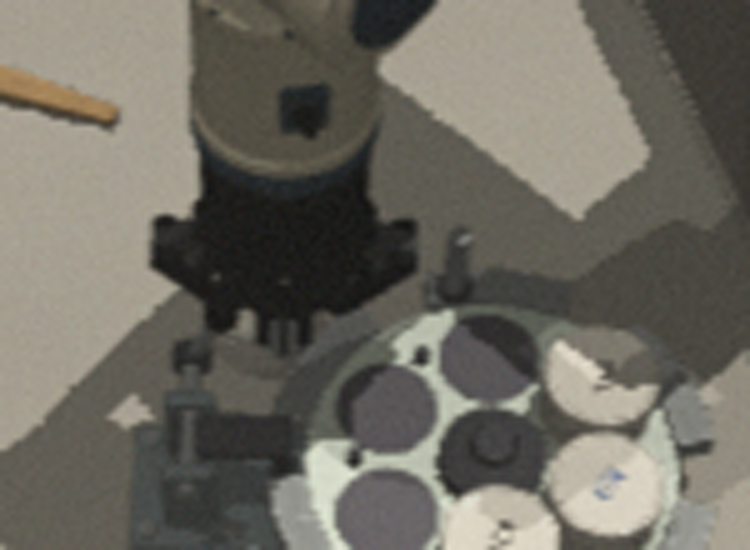

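View pics/w2.png

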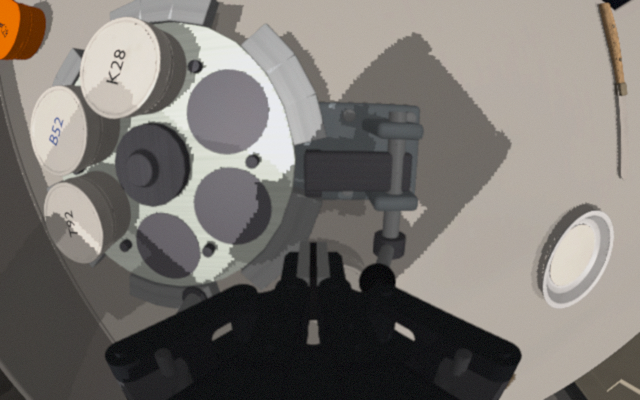

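step_arm --pt "0 -6 0 0 0 0 0" --pt "0 -12 0 0 0 0 0" --pt "1 -18 0 0 0 0 0" --pt "2 -24 0 0 0 0 0" --pt "3 -30 0 0 0 0 0" --pt "4 -36 0 0 0 0 0" --pt "4 -41 0 0 0 0 0" --pt "4 -44 0 0 0 0 0"

```text
clock: 3.35
eef_pos: [522.1, -351.6, 82.6]
tcp_rot: [2.418, 1.569, 1.034]
contact_force: [-1.0, -0.2, -0.5]
opening: 0.003
```

```bash
python3 - <<'E'
from h import *
s=r.sense(); print(s["eef_pos"],s["contact_force"]);p,d=vision.grab_frame("wrist"); cv2.imwrite("pics/w3.png",p[:,:,::-1]); cv2.imwrite("pics/s3.png",vision.grab_frame("scene")[0][:,:,::-1])
crop("pics/s3.png","pics/s3c.png",250,120,150,110,5)
E
```

```text
[ 522.09664669 -351.6495114    82.56581655] [-0.97191161 -0.17517897 -0.50516127]
```

View pics/s3c.png

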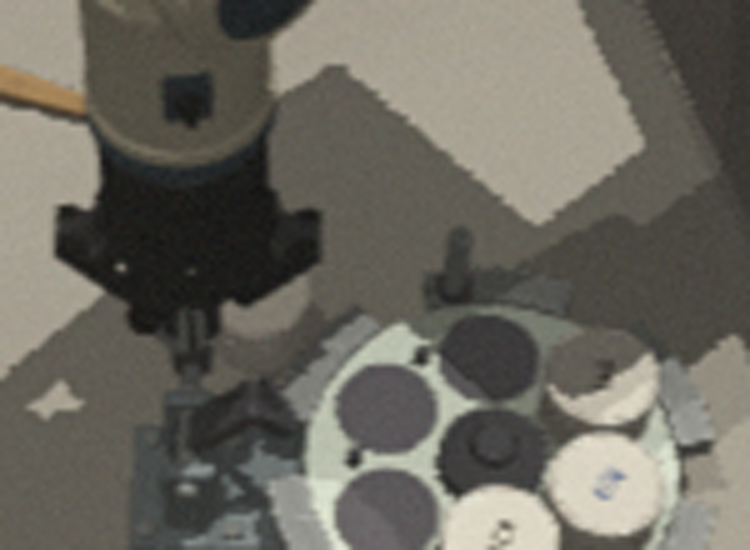

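View pics/w3.png

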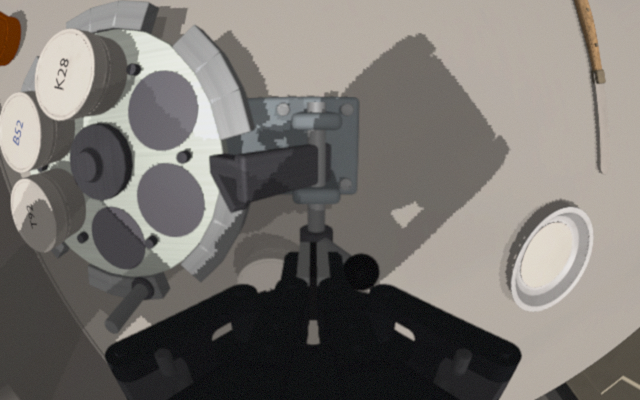

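step_arm --pt "0 -3 0 0 0 0 0" --pt "1 -6 0 0 0 0 0" --pt "1 -8 0 0 0 0 0" --pt "2 -10 0 0 0 0 0" --pt "2 -10 0 0 0 0 0" --pt "1 -7 0 0 0 0 0" --pt "0 0 0 0 0 0 0" --pt "-2 10 4 0 0 0 0"

```text
clock: 4.45
eef_pos: [519.7, -340.8, 86.4]
tcp_rot: [2.697, 1.568, 1.313]
contact_force: [-0.3, -0.1, 0.6]
opening: -0.002
```

```bash
python3 - <<'E'
from h import *
s=r.sense(); print(s["eef_pos"],s["contact_force"]);p,d=vision.grab_frame("wrist"); cv2.imwrite("pics/w4.png",p[:,:,::-1])
E
```

```text
[ 519.71498771 -340.81001501   86.42377733] [-0.3460455  -0.14718849  0.6112277 ]
```

View pics/w4.png

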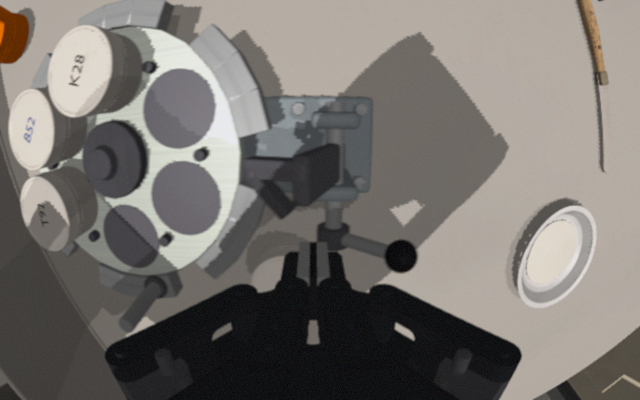

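step_arm --pt "-2 10 30 0 0 0 0" --pt "-4 12 55 0 0 0.04 0" --pt "-20 30 55 0 0 0.08 0" --pt "-38 55 55 0 0 0.12 0" --pt "-57 81 55 0 0 0.17 0" --pt "-57 81 40 0 0 0.17 0" --pt "-57 81 25 0 0 0.17 0" --pt "-57 81 25 0 0 0.17 0"

```text
clock: 5.5
eef_pos: [462.3, -258.7, 110.5]
tcp_rot: [-3.056, 1.566, 2.013]
contact_force: [0.3, -0.5, -0.2]
opening: -0.001
```

```bash
python3 - <<'E'
from h import *
s=r.sense(); print(s["eef_pos"],s["contact_force"],R.from_euler('xyz',s["tcp_rot"]).as_matrix().round(3));p,d=vision.grab_frame("wrist"); im=p[:,:,::-1].copy()
for q in [P(100,190,98),W(0,0,64)]:
    u=wproj(q,s); cv2.circle(im,(int(u[0]),int(u[1])),3,(0,0,255),1)
cv2.imwrite("pics/w5.png",im);cv2.imwrite("pics/s5.png",vision.grab_frame("scene")[0][:,:,::-1])
crop("pics/s5.png","pics/s5c.png",250,120,150,110,5)
E
```

```text
[ 462.27058043 -258.69152526  110.49614826] [ 0.29966905 -0.51306625 -0.21906434] [[-0.002  0.937  0.349]
 [ 0.004  0.349 -0.937]
 [-1.    -0.    -0.004]]
```

View pics/w5.png

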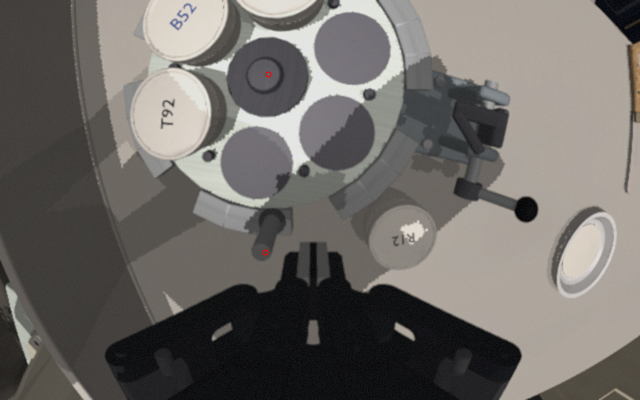

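View pics/s5c.png

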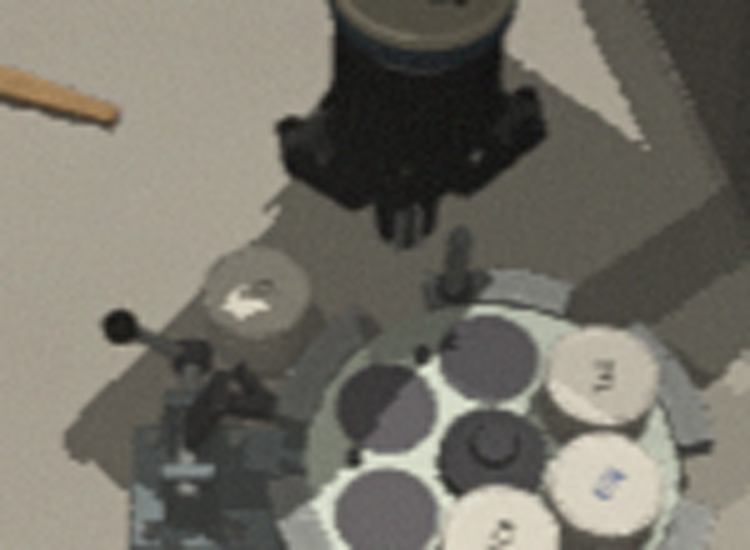

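step_arm --pt "0 0 -10 0 0 0 0" --pt "0 0 -20 0 0 0 0" --pt "0 0 -28 0 0 0 0" --pt "0 0 -36 0 0 0 0" --pt "0 0 -42 0 0 0 0" --pt "0 0 -44 0 0 0 0" --pt "0 0 -44 0 0 0 0" --pt "0 0 -44 0 0 0 0"

```text
clock: 6.6
eef_pos: [463.0, -259.2, 67.8]
tcp_rot: [2.795, 1.568, 1.581]
contact_force: [-0.0, 0.1, -0.5]
opening: 0.001
```

```bash
python3 - <<'E'
from h import *
s=r.sense(); e=s["eef_pos"];print(e,s["contact_force"])
C=np.array([543,-199.7]); v=e[:2]-C; a=np.degrees(np.arctan2(v[1],v[0]))%360; print(a-10.5,np.hypot(*v))
# arc: radius 100, every 4 deg
for k in range(0,17): 
    p=P(100,a-10.5-4*k,0)[:2]-e[:2]; print(4*k,p.round(1),round(-np.radians(4*k),3))
E
```

```text
[ 463.02992735 -259.18968072   67.8388897 ] [-0.02601823  0.11083438 -0.46451339]
206.1455332245654 99.67063074260098
0 [-0.3 -0.2] -0.0
4 [-4.2  5.5] -0.07
8 [-7.8 11.6] -0.14
12 [-10.9  17.8] -0.209
16 [-13.6  24.2] -0.279
20 [-15.8  30.8] -0.349
24 [-17.6  37.6] -0.419
28 [-18.9  44.5] -0.489
32 [-19.7  51.4] -0.559
36 [-20.   58.4] -0.628
40 [-19.9  65.3] -0.698
44 [-19.2  72.3] -0.768
48 [-18.1  79.2] -0.838
52 [-16.5  86. ] -0.908
56 [-14.4  92.6] -0.977
60 [-11.8  99.1] -1.047
64 [ -8.8 105.4] -1.117
```

step_arm --pt "-4.2 5.5 0 0 0 -0.07 0" --pt "-7.8 11.6 0 0 0 -0.14 0" --pt "-10.9 17.8 0 0 0 -0.209 0" --pt "-13.6 24.2 0 0 0 -0.279 0" --pt "-15.8 30.8 0 0 0 -0.349 0" --pt "-17.6 37.6 0 0 0 -0.419 0" --pt "-18.9 44.5 0 0 0 -0.489 0" --pt "-19.7 51.4 0 0 0 -0.559 0"

```text
clock: 7.6
eef_pos: [443.1, -207.8, 68.1]
tcp_rot: [2.742, 1.568, 0.967]
contact_force: [-1.7, -1.7, -0.5]
opening: 0.001
```

```bash
cat > arc.py <<'E'
from h import *
import sys
tag=sys.argv[1]
s=r.sense(); e=s["eef_pos"];print(e,s["contact_force"],s["clock"])
C=np.array([543,-199.7]); v=e[:2]-C; a=np.degrees(np.arctan2(v[1],v[0]))%360; print("finger ang",a-10.5,np.hypot(*v))
for k in range(0,9): 
    p=P(100,a-10.5-4*k,0)[:2]-e[:2]; print(4*k,p.round(1),round(-np.radians(4*k),3))
p,d=vision.grab_frame("wrist"); im=p[:,:,::-1].copy(); cv2.imwrite(f"pics/w{tag}.png",im)
cv2.imwrite(f"pics/s{tag}.png",vision.grab_frame("scene")[0][:,:,::-1])
cv2.imwrite(f"pics/t{tag}.png",vision.grab_frame("top")[0][:,:,::-1])
crop(f"pics/s{tag}.png",f"pics/s{tag}c.png",260,140,150,110,5)
crop(f"pics/t{tag}.png",f"pics/t{tag}c.png",230,130,140,110,5)
E
python3 arc.py 6
```

```text
[ 443.10744457 -207.7814864    68.08111936] [-1.65641406 -1.67425739 -0.5012752 ] 7.6
finger ang 174.1252576675835 100.21892561990038
0 [0.2 0. ] -0.0
4 [-0.1  7. ] -0.07
8 [ 0.1 14. ] -0.14
12 [ 0.7 20.9] -0.209
16 [ 1.9 27.8] -0.279
20 [ 3.5 34.6] -0.349
24 [ 5.6 41.3] -0.419
28 [ 8.1 47.8] -0.489
32 [11.1 54.1] -0.559
```

View pics/w6.png

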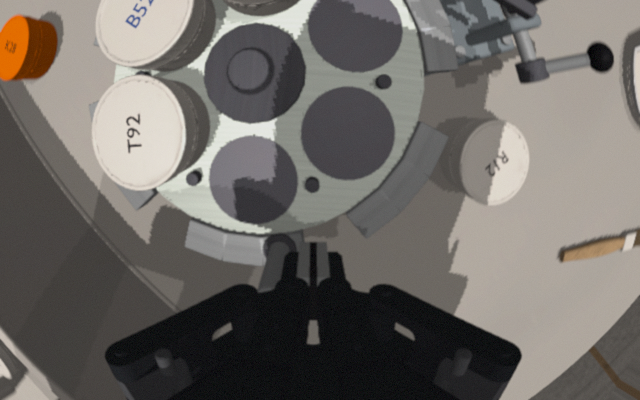

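View pics/s6c.png

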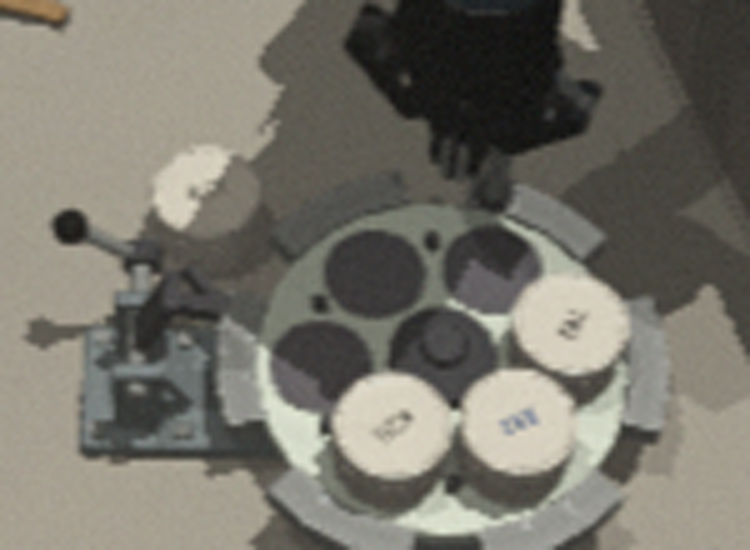

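```bash
cat > wa.py <<'E'
from h import *
def wa(n,x0,y0,lst,C=None):
    q=lambda x,y:(x0+x/5-.4,y0+y/5-.4)
    hubs=[l for l in lst if l[0]=="hub"]; c=onz(n,*q(*hubs[0][1]),hubs[0][2])[:2] if hubs else np.array(C)
    out=[]
    for nm,p,z,a0,r0 in [l for l in lst if l[0]!="hub"]:
        v=onz(n,*q(*p),z)[:2]-c; a=(np.degrees(np.arctan2(v[1],v[0]))-a0+180)%360-180; out.append(a); print(nm,"r",np.hypot(*v).round(1),r0,"yaw",a.round(1))
    print(c,"mean yaw",np.mean(out).round(2))
E
python3 - <<'E'
from wa import *
print("start")
wa("scene",260,150,[("hub",(445,293),64),("c",(553,222),80,120,60),("b",(553,333),80,60,60),("a",(450,387),80,0,60),("180",(440,208),42,180,60),("240",(337,258),42,240,60),("300",(337,364),42,300,60)])
print("now")
wa("scene",260,140,[("hub",(445,343),64),("c",(571,320),80,120,60),("b",(517,418),80,60,60),("a",(392,419),80,0,60),("180",(493,264),42,180,60),("240",(374,273),42,240,60),("300",(323,365),42,300,60)])
E
```

```text
start
c r 61.4 60 yaw 12.0
b r 57.7 60 yaw 10.2
a r 58.9 60 yaw 10.5
180 r 60.8 60 yaw 10.2
240 r 60.3 60 yaw 10.1
300 r 59.4 60 yaw 9.7
[ 542.58719532 -196.43341761] mean yaw 10.45
now
c r 60.2 60 yaw -14.3
b r 57.8 60 yaw -15.9
a r 57.0 60 yaw -18.1
180 r 64.0 60 yaw -14.6
240 r 61.1 60 yaw -16.5
300 r 58.9 60 yaw -17.6
[ 542.58719532 -196.43341761] mean yaw -16.16
```

step_arm --pt "-0.1 7 0 0 0 -0.07 0" --pt "0.1 14 0 0 0 -0.14 0" --pt "0.7 20.9 0 0 0 -0.209 0" --pt "1.9 27.8 0 0 0 -0.279 0" --pt "3.5 34.6 0 0 0 -0.349 0" --pt "5.6 41.3 0 0 0 -0.419 0" --pt "8.1 47.8 0 0 0 -0.489 0" --pt "8.8 49.3 0 0 0 -0.51 0"

```text
clock: 8.75
eef_pos: [452.4, -158.4, 68.2]
tcp_rot: [2.602, 1.568, 0.322]
contact_force: [-1.5, -0.4, -0.1]
opening: 0.001
```

```bash
python3 arc.py 7
```

```text
[ 452.37136082 -158.43982702   68.15553723] [-1.48280767 -0.4497865  -0.05251648] 8.75
finger ang 145.0218212124288 99.57887383056381
0 [-0.4  0.2] -0.0
4 [2.7 6.4] -0.07
8 [ 6.3 12.4] -0.14
12 [10.2 18.2] -0.209
16 [14.6 23.7] -0.279
20 [19.3 28.8] -0.349
24 [24.3 33.6] -0.419
28 [29.7 38.1] -0.489
32 [35.4 42.1] -0.559
```

View pics/t7c.png

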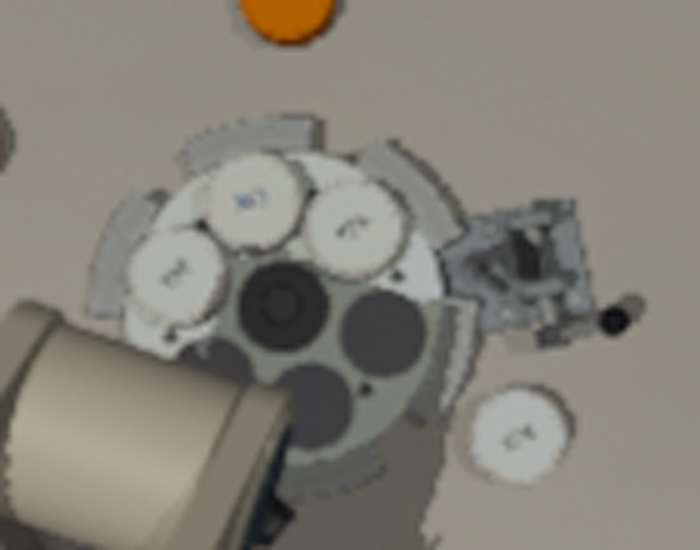

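View pics/s7c.png

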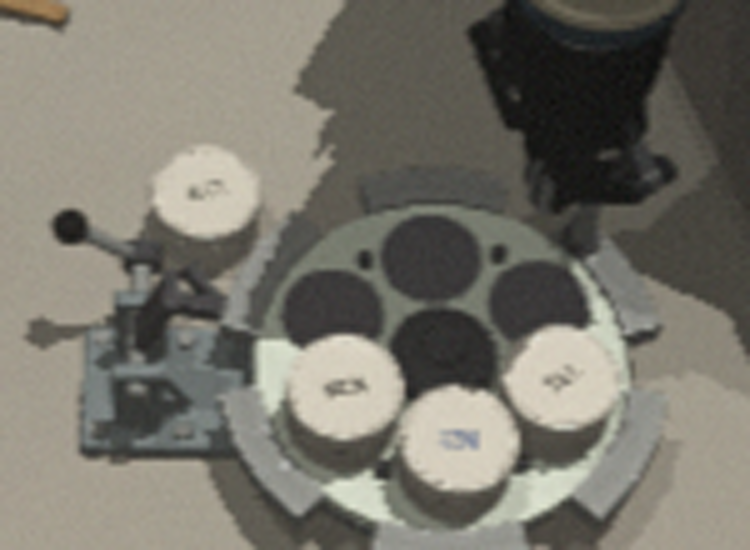

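```bash
python3 - <<'E'
from wa import *
wa("scene",260,140,[("hub",(445,343),64),("c",(560,371),80,120,60),("b",(460,434),80,60,60),("a",(346,387),80,0,60),("180",(537,302),42,180,60),("240",(432,257),42,240,60),("300",(332,311),42,300,60)])
wa("top",230,130,[("hub",(282,305),64),("c",(176,277),80,120,60),("b",(255,201),80,60,60),("a",(356,229),80,0,60),("240",(312,400),42,240,60),("300",(383,334),42,300,60)])
E
```

```text
c r 58.0 60 yaw -42.4
b r 57.4 60 yaw -44.7
a r 59.4 60 yaw -45.1
180 r 60.8 60 yaw -42.7
240 r 61.4 60 yaw -46.0
300 r 61.6 60 yaw -47.3
[ 542.58719532 -196.43341761] mean yaw -44.72
c r 60.9 60 yaw -44.4
b r 59.9 60 yaw -46.6
a r 60.4 60 yaw -46.3
240 r 56.0 60 yaw -43.9
300 r 59.2 60 yaw -45.4
[ 542.804297   -200.06022975] mean yaw -45.31
```

step_arm --pt "0.8 1.8 0 0 0 -0.02 0" --pt "1.6 3.5 0 0 0 -0.04 0" --pt "2.3 5.2 0 0 0 -0.06 0" --pt "3 6.7 0 0 0 -0.075 0" --pt "3 6.7 0 0 0 -0.075 0" --pt "3 6.7 0 0 0 -0.075 0" --pt "2 3.7 0 0 0 -0.075 0" --pt "-3 -6 0 0 0 -0.075 0"

```text
clock: 9.9
eef_pos: [449.7, -164.9, 68.3]
tcp_rot: [2.482, 1.567, 0.128]
contact_force: [-0.7, -0.6, 0.5]
opening: -0.002
```

step_arm --pt "0 0 15 0 0 0 0" --pt "0 0 30 0 0 0 0" --pt "0 0 50 0 0 0 0" --pt "0 -5 70 0 0 0.1 0" --pt "0 -30 70 0 0 0.2 0" --pt "0 -60 70 0 0 0.3 0" --pt "0 -90 70 0 0 0.4 0" --pt "0 -120 70 0 0 0.5 0"

```text
clock: 10.9
eef_pos: [450.0, -286.0, 139.7]
tcp_rot: [2.169, 1.566, 0.318]
contact_force: [0.5, 0.3, -0.2]
opening: -0.001
```

```bash
python3 arc.py 8
```

```text
[ 450.00629345 -285.99648245  139.7008095 ] [ 0.47930531  0.34554447 -0.18418415] 10.9
finger ang 212.36076218897864 126.86572563228935
0 [19.7 18.3] -0.0
4 [15.1 23.6] -0.07
8 [10.9 29.1] -0.14
12 [ 7.2 35. ] -0.209
16 [ 3.8 41.1] -0.279
20 [ 0.8 47.4] -0.349
24 [-1.6 54. ] -0.419
28 [-3.7 60.6] -0.489
32 [-5.2 67.5] -0.559
```

View pics/t8c.png

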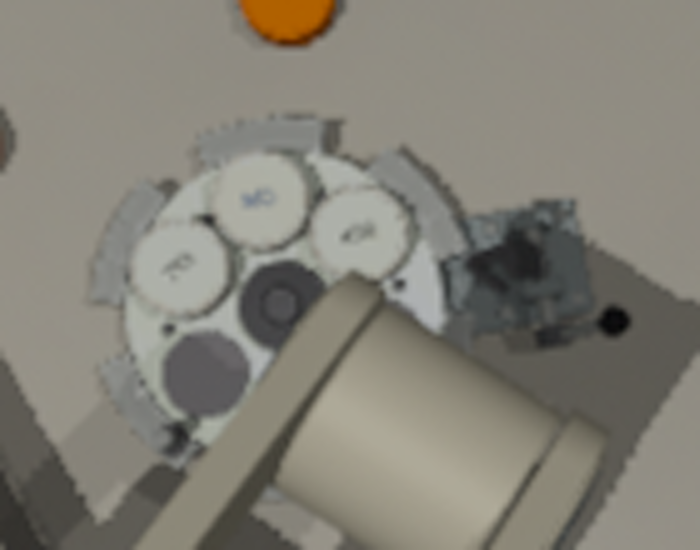

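View pics/s8c.png

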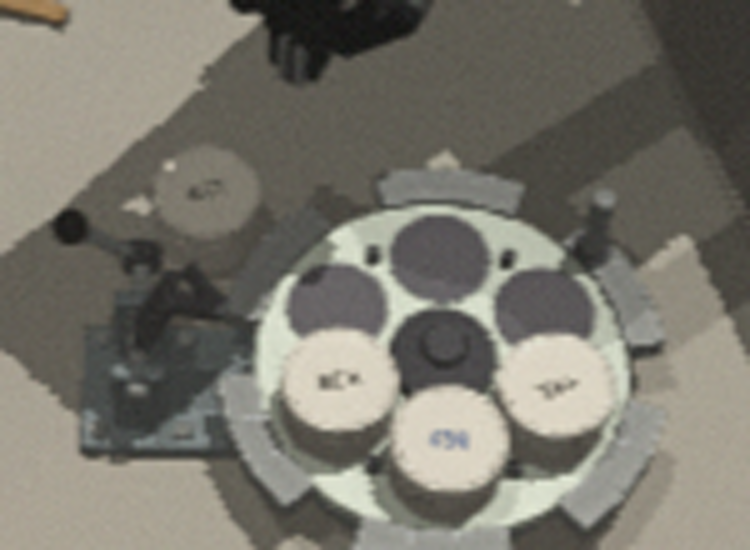

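```bash
python3 - <<'E'
from wa import *
wa("scene",260,140,[("hub",(445,343),64),("c",(554,383),80,120,60),("b",(449,438),80,60,60),("a",(339,380),80,0,60),("180",(543,306),42,180,60),("240",(440,257),42,240,60),("300",(337,306),42,300,60)])
wa("top",230,130,[("hub",(282,305),64),("c",(181,269),80,120,60),("b",(262,200),80,60,60),("a",(361,234),80,0,60),("180",(205,373),42,180,60),("post",(175,436),98,190,100)])
# side-by-side of teeth start vs now
a=cv2.imread("pics/scene0.png")[175:265,300:400];b=cv2.imread("pics/s8.png")[175:265,300:400]
cv2.imwrite("pics/cmp.png",cv2.resize(np.hstack([a,b]),None,fx=4,fy=4,interpolation=cv2.INTER_CUBIC))
E
```

```text
c r 58.1 60 yaw -49.5
b r 59.4 60 yaw -50.0
a r 60.3 60 yaw -49.8
180 r 61.9 60 yaw -46.0
240 r 61.4 60 yaw -49.8
300 r 60.9 60 yaw -50.8
[ 542.58719532 -196.43341761] mean yaw -49.33
c r 59.5 60 yaw -49.4
b r 59.7 60 yaw -50.4
a r 60.6 60 yaw -50.1
180 r 60.1 60 yaw -51.3
post r 94.8 100 yaw -47.0
[ 542.804297   -200.06022975] mean yaw -49.63
```

View pics/cmp.png

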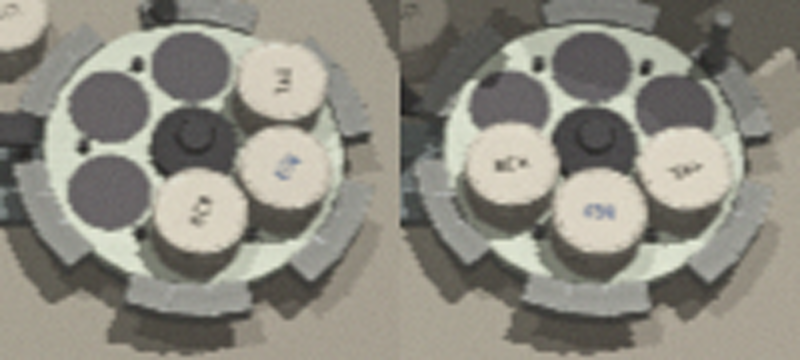

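```bash
python3 - <<'E'
from h import *
print(onz("top",230+614/5-.4,130+321/5-.4,87),W(-48,-184,87),W(-48,-217,0))
s=r.sense();print(R.from_euler('xyz',s["tcp_rot"]).as_matrix()[:,2])
E
```

```text
[ 530.2977591  -389.41214532   87.        ] [ 529.33510113 -389.36620822   87.        ] [ 535.34887347 -421.81362017    0.        ]
[-0.28143696 -0.95957615 -0.00261588]
```

step_arm --pt "11 -17 0 0 0 0.06 0" --pt "22 -34 0 0 0 0.12 0" --pt "33 -51 0 0 0 0.18 0" --pt "44 -70 0 0 0 0.24 0" --pt "55 -88 0 0 0 0.3 0" --pt "66 -106 0 0 0 0.36 0" --pt "77 -124 0 0 0 0.42 0" --pt "85 -137 0 0 0 0.474 0"

```text
clock: 12.05
eef_pos: [535.7, -422.4, 140.1]
tcp_rot: [2.173, 1.566, 0.792]
contact_force: [0.5, -0.6, -0.2]
opening: -0.001
```

```bash
python3 - <<'E'
from h import *
s=r.sense();print(s["eef_pos"],R.from_euler('xyz',s["tcp_rot"]).as_matrix()[:,2])
p,d=vision.grab_frame("wrist"); im=p[:,:,::-1].copy()
u=wproj(W(-48,-184,87),s);print(u);cv2.circle(im,(int(u[0]),int(u[1])),3,(0,0,255),1);cv2.imwrite("pics/w9.png",im)
E
```

```text
[ 535.66444375 -422.42262385  140.10679203] [ 0.18829751 -0.98210825 -0.0027264 ]
(np.float64(263.8866078274065), np.float64(221.2713446881217))
```

View pics/w9.png

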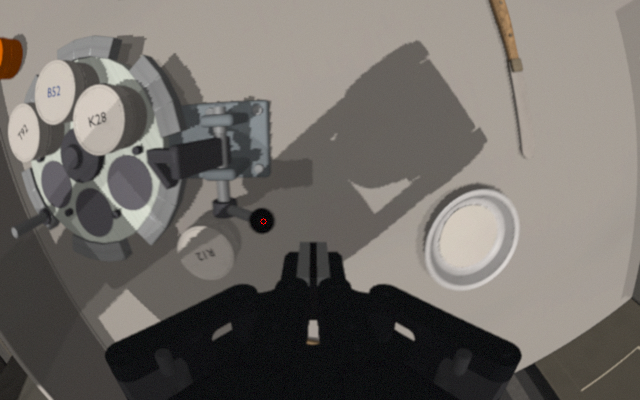

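step_arm --pt "0 0 -12 0 0 0 0" --pt "0 0 -24 0 0 0 0" --pt "0 0 -36 0 0 0 0" --pt "0 0 -48 0 0 0 0" --pt "0 0 -58 0 0 0 0" --pt "0 0 -64 0 0 0 0" --pt "0 0 -64 0 0 0 0" --pt "0 0 -64 0 0 0 0"

```text
clock: 13.1
eef_pos: [536.8, -424.1, 76.6]
tcp_rot: [1.716, 1.565, 0.337]
contact_force: [0.5, -0.5, 0.3]
opening: 0.001
```

step_arm --pt "-1 6 0 0 0 0 0" --pt "-2 12 0 0 0 0 0" --pt "-3.5 19 1 0 0 0 0" --pt "-5 26 2 0 0 0 0" --pt "-6 33 3 0 0 0 0" --pt "-7.5 40 3 0 0 0 0" --pt "-9 47 4 0 0 0 0" --pt "-10 53 4 0 0 0 0"

```text
clock: 14.1
eef_pos: [526.2, -369.8, 80.1]
tcp_rot: [2.024, 1.566, 0.645]
contact_force: [0.6, 0.7, 0.1]
opening: -0.001
```

```bash
python3 arc.py 10
```

```text
[ 526.19629617 -369.82291135   80.09639705] [0.55098162 0.71519381 0.09902901] 14.1
finger ang 253.85896994767506 170.95078071461126
0 [ 7.  70.6] -0.0
4 [ 0.1 71.5] -0.07
8 [-6.8 72.9] -0.14
12 [-13.5  74.8] -0.209
16 [-20.1  77.2] -0.279
20 [-26.5  80. ] -0.349
24 [-32.7  83.2] -0.419
28 [-38.6  86.9] -0.489
32 [-44.3  90.9] -0.559
```

View pics/w10.png

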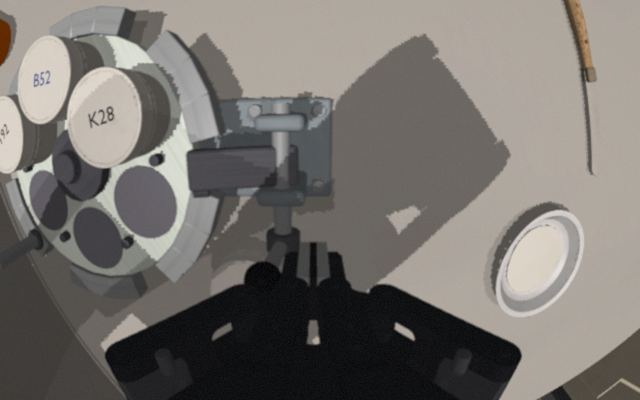

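View pics/s10c.png

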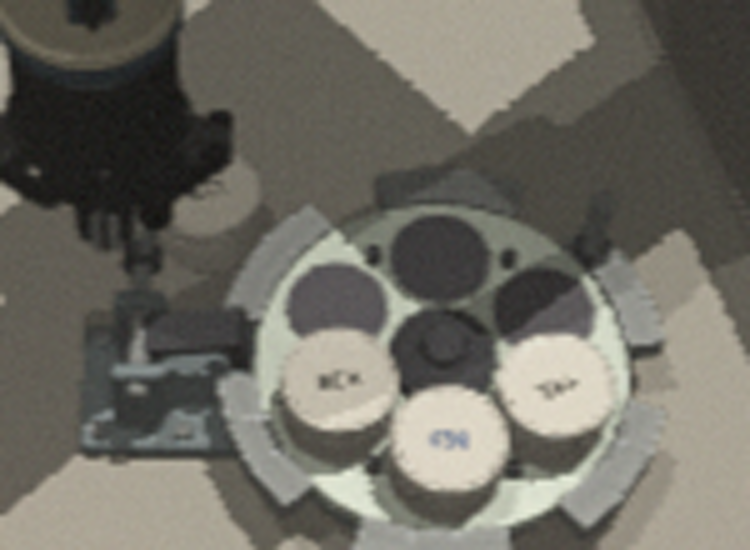

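step_arm --pt "1 -6 0 0 0 0 0" --pt "3 -16 0 0 0 0 0" --pt "5 -28 5 0 0 0 0" --pt "5 -30 25 0 0 0 0" --pt "5 -35 50 0 0 0 0" --pt "5 -60 80 0 0 0 0" --pt "0 -90 110 0 0 0 0" --pt "0 -120 130 0 0 0 0"

```text
clock: 15.25
eef_pos: [526.7, -491.7, 213.9]
tcp_rot: [1.45, 1.564, 0.071]
contact_force: [0.0, -0.1, -0.7]
opening: 0.002
```

step_arm --pt "-30 -15 0 0 0 0 0" --pt "-60 -30 0 0 0 0 0" --pt "-90 -45 0 0 0 0 0" --pt "-120 -60 0 0 0 0 0" --pt "-150 -75 0 0 0 0 0" --pt "-180 -90 0 0 0 0 0" --pt "-180 -90 0 0 0 0 0" --pt "-180 -90 0 0 0 0 0"

```text
clock: 16.25
eef_pos: [347.1, -581.8, 215.0]
tcp_rot: [1.34, 1.564, -0.039]
contact_force: [-0.1, 0.3, -0.8]
opening: -0.001
```

```bash
python3 arc.py 11 | head -2; python3 - <<'E'
from h import *
for n,o,c in [("s","pics/scene0.png",(270,160,130,100)),("t","pics/top0.png",(245,145,110,90))]:
    x,y,w,h=c; a=cv2.imread(o)[y:y+h,x:x+w]; b=cv2.imread(f"pics/{n}11.png")[y:y+h,x:x+w]
    cv2.imwrite(f"pics/cmp{n}.png",cv2.resize(np.hstack([a,b]),None,fx=3,fy=3,interpolation=cv2.INTER_CUBIC))
    for im in (a,b):
        m=(im.max(2)<40).astype(np.uint8); k=cv2.connectedComponentsWithStats(m); print(n,[(k[3][i].round(1)+[x,y],k[2][i,4]) for i in range(1,k[0]) if k[2][i,4]>10])
E
```

```text
[ 347.0827205  -581.80217592  214.97373238] [-0.10250738  0.25825149 -0.83801712] 16.25
finger ang 232.35418347119645 429.4015058754792
s [(array([293.5, 182.9]), np.int32(22))]
s [(array([293.7, 182.6]), np.int32(26))]
t [(array([335.3, 196.8]), np.int32(21))]
t [(array([335.3, 196.8]), np.int32(21))]
```

View pics/cmps.png

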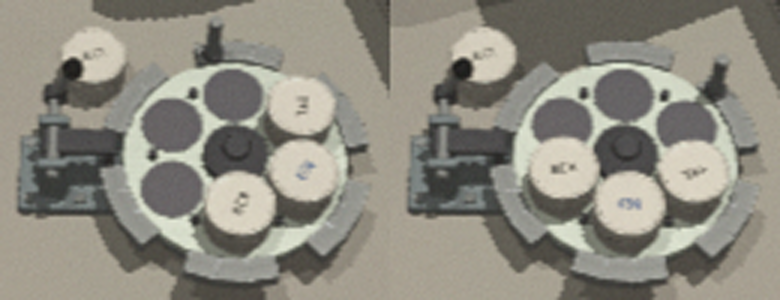

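View pics/cmpt.png

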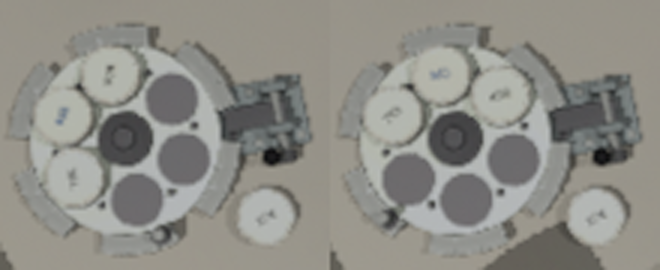

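View pics/s11.png

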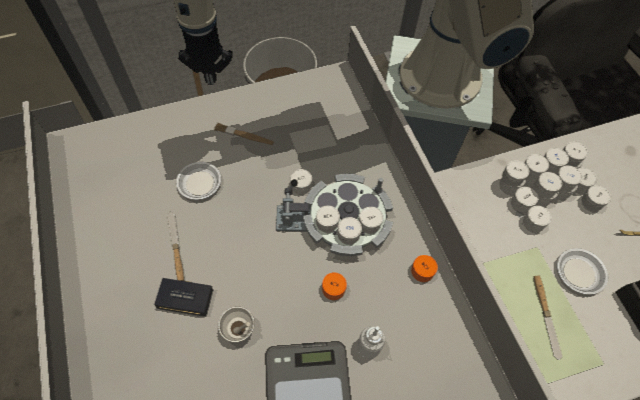

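The ball is back at its starting pixel in both views (scene 293.7, 182.6; top 335.3, 196.8). The teeth line up with their starting pattern, the tins are seated, and the loose things on the table have not moved. I'm handing the job in.

```bash
python3 -c "
from rig import order; print(order.sign_off())"
```

```text
the job is handed in; nothing more can be done
None
```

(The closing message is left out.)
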